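# Wind the red tensioner to its yellow tooth

### The arm

A 6-joint arm with a two-finger parallel gripper is mounted at the origin on a cart in front of the work surface, level with it; the furniture and walls round the work are solid. World frame = base frame: x ahead of the robot, y to its left, z up, the work surface at z = 0. Lengths are in m, angles in rad, forces in N, time in s.
With the tool pointing down it reaches from about 0.275 to 0.75 m from the base axis. Payload 10.2 kg.
Tool frame: the origin (TCP) lies at the very end of the fingers, on their centre line; the grasp point (between the pads) lies 19 mm behind it; z points along the fingers, y is the line along which they close (so a half turn about z gives the same grasp; the last joint's range is limited). The gripper opens to 85 mm and grips with 20 to 120 N. Pads are 22 mm wide; open, the fingers measure 114 mm over their backs; the gripper's body (76 mm by 85 mm) begins 54 mm behind the grasp point. The pads swing forward as they close: fully open they stand 13 mm farther back than shut.
Start: joints at [1.024, 0.313, 1.498, -0, 1.331, -0.223], TCP at [0.167, 0.498, 0.231] pointing down, gripper open.
Joint ranges: [-2.94, 2.94], [-0.97, 2.17], [0.19, 2.56], [-1.23, 4.37], [0.02, 3.11], [-2.88, 2.88]. Speed limits (rad/s): [2.39, 2.39, 3.01, 3.14, 3.14, 3.14].

### API

Orientations are given as a unit quaternion [x, y, z, w].
In Python, from bench import move_ptp, move_straight, goto_joints, grip, hold, ik, observe, read_camera, PlanningError, sign_off gives the robot as it stands. Calls block until the motion is done:
- move_ptp(position, orientation): joint-space move of the TCP to a pose.
- move_straight(position, rotation=None, speed=0.15): straight line of the TCP; rotation=None keeps the orientation; speed is the mean speed in m/s.
- goto_joints(angles): joint-space move.
- grip(opening, force=None): finger opening in m; force is the grip in N (None keeps the last); returns when the fingers have stopped.
- hold(seconds).
- ik(position, orientation): joint angles nearest the present ones, or None.
- observe(): the state.
- read_camera(name): name is "scene" or "top" or "wrist"; returns a dict with "image" (420x560x3 uint8, blue, green, red), "z_map" (420x560 float32, m along the optical axis (not along the pixel's ray), 0 where there is no reading), "fovy" (degrees; the focal length in pixels is half the picture's height over the tangent of half this angle, whatever the lens; pixels are square), "cx", "cy" (the principal point, pixels), "position" and "attitude" of the camera in the world; the wrist camera has in their place "mount" (4x4, takes a point from camera to tool coordinates, whose origin is the TCP and whose axes are the flange's). Camera axes: x right, y up, looking along -z (the intrinsics and any distortion apply to the point x, -y, -z); pixel columns grow to the right and rows downward; lengths in m; the calibration is good to about 2 mm. A picture is of the moment at which its call begins: read the wrist's pose just before it.
A pose or a line that the arm cannot do raises PlanningError and nothing moves.
- sign_off(): hands the job in; it is judged then, once.
The state is a dict: "t": time; "joint_pos": joint angles; "qd": joint speeds; "joint_torque": joint torques, N m; "eef_pos": TCP position; "eef_rot": TCP orientation; "force": force on the tool from outside, world axes, zero at the start; "ft_torque": the same for the moment, N m; "gripper_width": finger opening in m; "grasp_force": force on a finger pad.
Only numpy, scipy, OpenCV 4.12 (cv2) and the standard library are available. Lean on these libraries where they do the work, as an engineer would, in place of code of your own. Each camera call takes 0.05 s, during which the arm holds its last target. There are 200 camera calls.

### The job

Wind up the spring tensioner that has the red knob: turn its knob clockwise, seen from above, until its green pawl has ridden over the yellow tooth and clicked in behind its steep face, but not over the next tooth; then let go so that the pawl alone holds the wheel there. Leave the tensioner with the blue knob as it is and do not shift or knock over the oil bottle.

Things in the scene. Friction and masses are not known exactly. Their poses are not given: they have to be found in the camera images.
- red_grip (a point): On the upright axis of the red knob, 51 mm over the bench, at grip height. The knob is a bar 54 mm long (point x), 16 mm thick (point y; grip across it), 31 to 71 mm over the bench. It turns with the steel ratchet wheel under it, 90 mm across, top 26 mm over the bench, 16 teeth, one yellow. The green pawl beside the wheel is below 28 mm. Base plate 150 x 130 x 8 mm, screwed down.
- red_wheel (a joint): Knob and wheel, rad, growing clockwise from above. The pawl holds it at 0, 0.393, 0.785, 1.178 (yellow tooth), 1.571. Starts caught at one of the first three, after up to 0.5 s of springing back. A spring turns it back, so let go between teeth it drops to the last tooth passed; it cannot go back over a tooth. Turn 0.1 to 0.3 past a tooth, then let go. Needs under 0.15 N m.
- blue_wheel (a joint): The same angle for the other tensioner, built alike but with a blue knob. It is caught at 0. The two tensioners stand side by side, either one on the left, about 0.25 m apart.
- oil_bottle: Small yellow oil bottle with a red nozzle, 36 mm across and 107 mm tall, standing loose on the bench beyond the tensioners; origin at the centre of its underside, z axis up.

How it is judged:
By the outcome, as a careful person would: the job done as asked, in the order asked, and still so for the second after the job is handed in, with the robot touching nothing.
It also fails if it takes over 35 s, if anything falls off the work surface, if the arm or the gripper's body presses on something with over 40 N, if the wrist force passes 120 N, or if a joint passes its speed limit or range.

## Working session

There is one attempt and no reset: what is moved stays moved. The work goes in short steps, each a Python script; the robot and the scene stay as the last script left them, time stands still between calls to the robot, and variables do not carry over. Pictures are saved under pics/ and viewed, at most 10 in all, crops included, and the job is handed in when it is done.

```bash
mkdir -p pics; ls
python3 - <<'E'
from bench import *
import cv2,numpy as np
for n in("scene","top"):
    c=read_camera(n); cv2.imwrite(f"pics/{n}0.png",c["image"]); np.save(f"pics/{n}0.npy",c,allow_pickle=True)
    print(n,{k:v for k,v in c.items() if k not in("image","z_map")})
o=observe();print(o)
E
```

```text
pics
scene {'fovy': 46.538305113612594, 'cx': 275.91246715923165, 'cy': 205.51362864537919, 'position': array([0.11401384, 0.38054829, 0.67057507]), 'attitude': array([-0.15150218,  0.37755737,  0.84448802, -0.34833533])}
top {'fovy': 46.62286061102074, 'cx': 279.6665415810927, 'cy': 202.80148388027177, 'position': array([ 0.49333841, -0.09416355,  0.96190269]), 'attitude': array([ 0.04950625, -0.03339593, -0.69794881,  0.71365349])}
{'t': 0.1, 'joint_pos': array([ 1.02358146e+00,  3.13411858e-01,  1.49833156e+00, -9.28094655e-06,
        1.33102126e+00, -2.23415062e-01]), 'qd': array([-4.68673301e-04, -1.48147200e-03, -1.97892900e-03,  1.09738269e-03,
       -9.95225792e-04, -6.74858551e-05]), 'joint_torque': array([ 4.00361430e-03, -4.12897789e+01, -2.60141641e+01, -1.02413617e-04,
        2.95557715e-03, -1.41478841e-05]), 'eef_pos': array([0.16694165, 0.49751422, 0.23079432]), 'eef_rot': array([ 1.61192436e-01,  9.86922821e-01, -5.44742110e-04, -2.16077600e-04]), 'force': array([-0.26795566, -0.15992294, -0.59638118]), 'ft_torque': array([ 0.03624206, -0.01058647, -0.01035281]), 'grasp_force': 0.0, 'gripper_width': 0.0853483203137257}
```

View pics/top0.png

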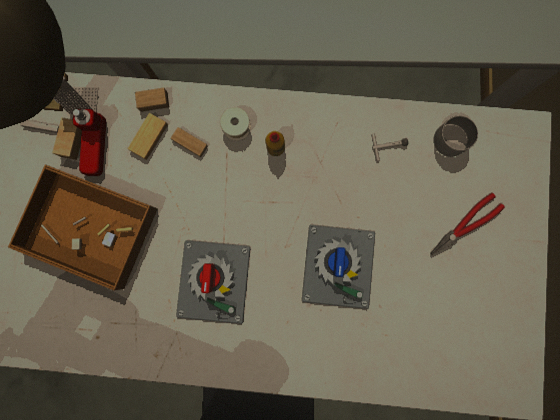

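View pics/scene0.png

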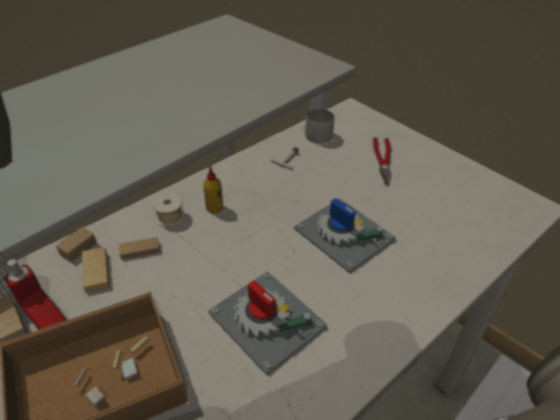

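The top view shows the red-knob tensioner at about (209,277), the blue one at (340,263) and the bottle at (275,143). The lamp is at upper left. Next I measure the red knob from the depth map.

```bash
cat > h.py <<'E'
import numpy as np,cv2
from scipy.spatial.transform import Rotation as R
def cloud(c,pose=None):
    h,w=c["z_map"].shape; f=h/2/np.tan(np.radians(c["fovy"])/2)
    u,v=np.meshgrid(np.arange(w),np.arange(h)); z=c["z_map"].astype(float)
    P=np.stack([(u-c["cx"])/f*z,-(v-c["cy"])/f*z,-z],-1)
    if pose is None: Rm,t=R.from_quat(c["attitude"]).as_matrix(),c["position"]
    else:
        T=np.eye(4);T[:3,:3]=R.from_quat(pose[1]).as_matrix();T[:3,3]=pose[0];T=T@c["mount"];Rm,t=T[:3,:3],T[:3,3]
    W=P@Rm.T+t; W[z==0]=np.nan
    return W
def mask(img,col):
    H,S,V=cv2.split(cv2.cvtColor(img,cv2.COLOR_BGR2HSV)); H=H.astype(int)
    m={"red":(H<8)|(H>172),"blue":(H>105)&(H<130),"yellow":(H>20)&(H<34),"green":(H>60)&(H<90)}[col]
    return m&(S>120)&(V>40)
def bar(W,m,zlo=.062,zhi=.078):
    k=m&(W[...,2]>zlo)&(W[...,2]<zhi); p=W[k]; 
    (cx,cy),(a,b),ang=cv2.minAreaRect((p[:,:2]*1000).astype(np.float32))
    q=p[:,:2]-p[:,:2].mean(0); _,V=np.linalg.eigh(q.T@q); d=V[:,1]
    return len(p),(round(cx,1),round(cy,1)),(round(a,1),round(b,1)),p.mean(0).round(4),np.degrees(np.arctan2(d[1],d[0])).round(1)
E
python3 - <<'E'
from h import *
for n in("scene","top"):
    c=np.load(f"pics/{n}0.npy",allow_pickle=True).item(); W=cloud(c)
    for col in("red","blue"):
        m=mask(c["image"],col); r=np.zeros_like(m)
        u,v={"scenered":(262,300),"sceneblue":(342,215),"topred":(209,277),"topblue":(340,263)}[n+col]
        r[v-30:v+30,u-30:u+30]=1; print(n,col,bar(W,m&r))
    if n=="top":
        for u,v in((275,143),(209,277),(212,310),(225,290),(228,250),(20,60),(90,150),(90,118)):print(u,v,W[v,u].round(3))
        # tall stuff
        k=(W[...,2]>.12); print("tall",k.sum(),np.nanmin(W[k],0),np.nanmax(W[k],0))
        cv2.imwrite("pics/topcrop.png",cv2.resize(c["image"][225:335,165:385],None,fx=3.6,fy=3.6,interpolation=cv2.INTER_CUBIC))
E
```

```text
scene red (297, (456.0, 60.4), (16.6, 51.1), array([0.4552, 0.0627, 0.0698]), np.float64(175.8))
scene blue (189, (490.3, -180.7), (15.5, 49.9), array([ 0.4903, -0.1785,  0.0691]), np.float64(174.0))
top red (248, (458.5, 58.5), (16.6, 52.4), array([0.4591, 0.0577, 0.0702]), np.float64(177.1))
top blue (220, (492.6, -184.5), (15.2, 51.7), array([ 0.4936, -0.1841,  0.0705]), np.float64(175.9))
275 143 [ 0.709 -0.061  0.075]
209 277 [0.46  0.053 0.07 ]
212 310 [0.395 0.054 0.008]
225 290 [0.434 0.029 0.023]
228 250 [0.511 0.028 0.009]
20 60 [0.73  0.243 0.395]
90 150 [0.7   0.305 0.028]
90 118 [0.753 0.292 0.069]
tall 6959 [0.66248755 0.22404498 0.12060847] [0.83537306 0.32467087 0.43581018]
```

View pics/topcrop.png

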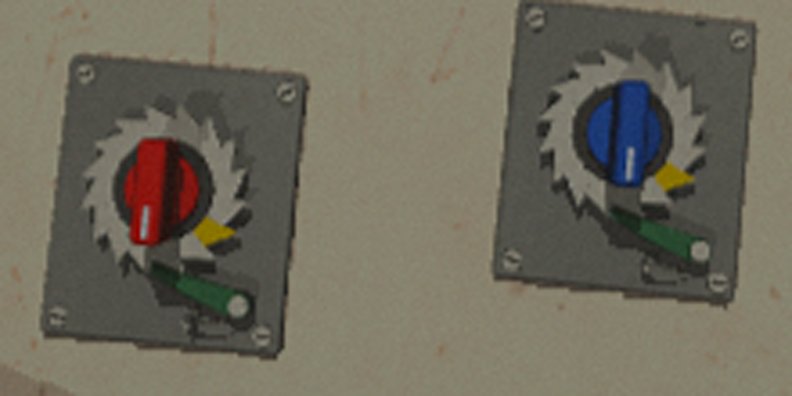

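The crop shows the red wheel in the same phase as the blue one: yellow tooth about 41° below right in both. So red starts near 0 and needs about 1.38 rad. I move above it for a close look.

```bash
cat >> h.py <<'E'
def down(th): return (R.from_euler("z",th,degrees=True)*R.from_euler("x",180,degrees=True)).as_quat()
E
python3 - <<'E'
from h import *
from bench import *
x,y=.457,.0595
for th in(-3.5,176.5):
    for d in(0,-40,-80,-90):
        q=ik([x,y,.034],down(th+d)); print(th,d,None if q is None else q.round(2))
th=-3.5 if ik([x,y,.034],down(-3.5)) is not None and ik([x,y,.034],down(-93.5)) is not None else 176.5
print(th)
move_ptp([x,y,.20],down(th)); hold(.3)
o=observe(); c=read_camera("wrist"); cv2.imwrite("pics/w1.png",c["image"]); c["pose"]=(o["eef_pos"],o["eef_rot"]); np.save("pics/w1.npy",c,allow_pickle=True)
W=cloud(c,c["pose"]); print(o["t"],o["joint_pos"].round(2),o["eef_pos"],bar(W,mask(c["image"],"red")))
c=read_camera("top"); cv2.imwrite("pics/t1.png",c["image"])
E
```

```text
-3.5 0 [-0.13  0.45  1.9  -0.    0.79  1.51]
-3.5 -40 [-0.13  0.45  1.9  -0.    0.79  2.2 ]
-3.5 -80 None
-3.5 -90 None
176.5 0 [-0.13  0.45  1.9   0.    0.79 -1.64]
176.5 -40 [-0.13  0.45  1.9   0.    0.79 -0.94]
176.5 -80 [-0.13  0.45  1.9  -0.    0.79 -0.24]
176.5 -90 [-0.13  0.45  1.9  -0.    0.79 -0.06]
176.5
2.3083 [-0.13  0.2   1.73 -0.    1.21 -1.64] [0.45698034 0.05977505 0.20000852] (874, (455.5, 58.6), (15.5, 52.4), array([0.4549, 0.0587, 0.0718]), np.float64(176.6))
```

View pics/w1.png

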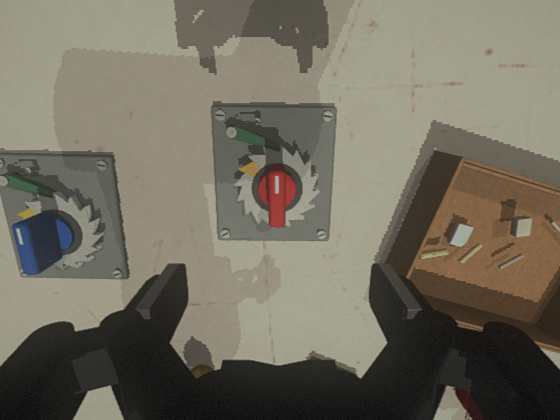

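The wrist view puts the red knob at (278,188) and its yellow tooth at (247,168). That is the same phase as the blue wheel, so red is at 0. I grip, turn 1.378 rad in steps, release, rise and check.

Run:
```python
from h import *
from bench import *
x,y,th=.4562,.0588,176.6
move_ptp([x,y,.12],down(th)); move_straight([x,y,.034],speed=.08)
grip(0.0,50); o=observe(); print(o["t"],o["eef_pos"],o["gripper_width"],o["grasp_force"],o["force"].round(1))
q=o["joint_pos"].copy()
for a in np.linspace(0,1.378,5)[1:]:
    p=q.copy(); p[5]+=a; goto_joints(p); o=observe()
    print(round(o["t"],2),o["joint_pos"][5]-q[5],o["eef_pos"].round(4),o["gripper_width"],o["force"].round(1),o["ft_torque"].round(2))
hold(.2)
c=read_camera("scene"); cv2.imwrite("pics/s2.png",c["image"][200:400,160:440].repeat(2,0).repeat(2,1))
```

```text
4.6833 [0.45618822 0.05844398 0.03417297] 0.01530965739847142 49.89918529987335 [-2.  -4.7  3.4]
5.11 0.3423875859262562 [0.4563 0.0589 0.0342] 0.015386191374334588 [1.5 3.7 1.1] [ 0.74 -0.11 -1.08]
5.53 0.6855001375417467 [0.4565 0.0591 0.0342] 0.015570562067878062 [ 1.5  7.2 -0.6] [ 1.19 -0.44  0.09]
5.96 1.0299479773323224 [0.4569 0.0593 0.0342] 0.01563961467615713 [ 4.6  9.5 -2.3] [ 1.51 -0.73  0.08]
6.38 1.374489832406789 [0.4573 0.0594 0.0342] 0.015347934003152855 [ 7.  10.3 -3.6] [ 1.73 -1.09  0.09]
```

View pics/s2.png

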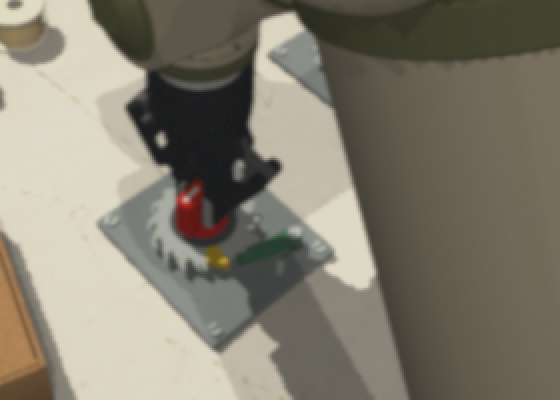

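The yellow tooth at (217,258) has just passed the pawl tip at (235,262). I release, rise and check.

Run:
```python
from h import *
from bench import *
grip(.085); hold(.3); o=observe(); print(o["t"],o["gripper_width"],o["force"].round(1))
p=o["eef_pos"]; move_straight([p[0],p[1],.2],speed=.1)
move_ptp([.456,.059,.2],down(176.6)); hold(.3)
o=observe(); c=read_camera("wrist"); W=cloud(c,(o["eef_pos"],o["eef_rot"]))
print(o["t"],"red",bar(W,mask(c["image"],"red")&(W[...,0]<.6)))
cv2.imwrite("pics/w3.png",c["image"][90:290].repeat(1,0))
c=read_camera("top"); W=cloud(c); m=mask(c["image"],"blue"); print("blue",bar(W,m)); cv2.imwrite("pics/t3.png",c["image"])
```

```text
7.6083 0.08492003194356162 [-0.9 -0.2  0.2]
10.9667 red (894, (456.3, 58.6), (16.3, 52.9), array([0.4552, 0.0579, 0.0716]), np.float64(110.5))
blue (224, (492.7, -184.3), (15.4, 51.5), array([ 0.4937, -0.184 ,  0.0706]), np.float64(175.9))
```

View pics/w3.png

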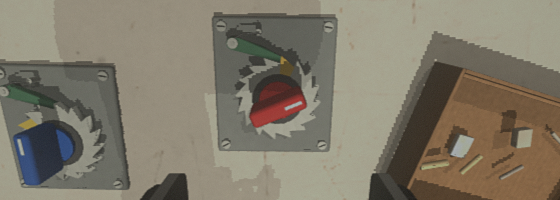

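The knob has turned 66° (nominal 67.5°), and the pawl tip sits behind the yellow tooth at (285,62). The blue knob is unchanged at 175.9°, so I hand in.

```bash
python3 -c "
from bench import *
print(sign_off())"
```

```text
the job is handed in; nothing more can be done
None
```

The red tensioner is wound to the yellow tooth (about 1.178 rad) with the pawl alone holding it, the blue knob has not moved, the arm kept well away from the oil bottle (I did not re-measure it), and the job is handed in after about 11 s.

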